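# Stand the marker fully home in the clear bore of the pen block

### The job

Put the marker pen away: take it from its sloped rest and stand it upright in the wooden pen block, pushed all the way down to the bottom of the bore. One of the block's two bores is choked low down by a broken-off stub that cannot be made out from outside, so feel which one takes the pen to full depth and leave it there; either end may be up. Do not shift the jar or the loose wood block.

Things in the scene. Friction and masses are not known exactly. Their poses are not given: they have to be found in the camera images.
- marker: marker pen, white barrel, coloured cap, 135 mm long, 16 to 17 mm thick, about 30 g. It starts in the sloped rest, rising 50 degrees from level. y axis along its length (+y end is the upper one at the start); z square to the pen, away from the saddles. Origin on the barrel's surface at half length, on the side facing the rest, 8 mm from the centre line
- marker_mid (a point): centre of the marker: on its centre line, at half length (67.5 mm from either end); y along its length
- pen_rest: fixed dark metal rest: base plate 150 x 70 x 8 mm, two thin posts with 26 mm wide V saddles that carry the pen 45 mm below and 50 mm above its middle, and a toe plate under its lower end; between the saddles the pen is free all round. Origin under the plate's centre; the pen's middle is 74 mm straight above it, and the pen rises towards the rest's +x
- holder: fixed wooden pen block 62 x 130 x 70 mm (x, y, z) with two upright bores in its top, 60 mm apart along y, each 21 mm wide with a 2 mm chamfer. The clear bore is 50 mm deep; in the other a wooden stub stops the pen 21 mm below the mouth. Which one is clear changes from run to run. Origin under the block's centre
- bore_a (a point): centre of the mouth of one bore, level with the top of the block (70 mm above the table), at the block's +y end
- bore_b (a point): centre of the mouth of the other bore, level with the top of the block, at its -y end
- jar: small glass jar, 62 mm in diameter, 82 mm high, standing; bystander. Origin under its centre
- block_spare: loose offcut of wood, 74 x 100 x 28 mm; bystander. Origin under its centre

How it is judged:
By the outcome, as a careful person would: the job done as asked, in the order asked, and still so for the second after the job is handed in, with the robot touching nothing.
It also fails if it takes over 58 s, if anything falls off the work surface, if the arm or the gripper's body presses on something with over 40 N, if the wrist force passes 120 N, or if a joint passes its speed limit or range.

### The arm

A 7-joint arm with a two-finger parallel gripper is mounted at the origin on the work surface; the furniture and walls round the work are solid. World frame = base frame: x ahead of the robot, y to its left, z up, the work surface at z = 0. Lengths are in m, angles in rad, forces in N, time in s.
With the tool pointing down it reaches from about 0.425 to 0.925 m from the base axis. Payload 6.8 kg.
Tool frame: the origin (TCP) lies at the very end of the fingers, on their centre line; the grasp point (between the pads) lies 19 mm behind it; z points along the fingers, y is the line along which they close (so a half turn about z gives the same grasp; the last joint's range is limited). The gripper opens to 85 mm and grips with 20 to 120 N. Pads are 22 mm wide; open, the fingers measure 114 mm over their backs; the gripper's body (76 mm by 85 mm) begins 54 mm behind the grasp point. The pads swing forward as they close: fully open they stand 13 mm farther back than shut.
Start: joints at [-1.264, 0.477, 0.022, 1.555, -0.011, 1.109, -0.083], TCP at [0.272, 0.618, 0.231] pointing down, gripper open.
Joint ranges: [-2.96, 2.96], [-0.34, 2.1], [-1.41, 1.46], [0.24, 2.44], [-1.37, 4.51], [0.17, 1.92], [-2.96, 2.96]. Speed limits (rad/s): [2.39, 2.39, 3.14, 3.14, 3.14, 3.14, 3.14].

### API

Orientations are given as a unit quaternion [w, x, y, z].
In Python, from station import bot gives the robot as it stands.
- The arm moves only by the shell command python3 nudge.py 'ROWS' [FORCE]. ROWS is a JSON list that holds a single list of rows (three levels of brackets), with 1 to 20 rows, each of 5 numbers: dx, dy, dz in shares of the most that a row can go, 1 being 50 mm, then a turn about the tool's z in shares of 90 degrees (1.0 is 90 degrees), then the opening from 0.0 (shut) to 1.0 (fully open); each row shifts and turns the commanded pose from where the row before left it, along the tool's axes as they then stand; what a row does not reach is not made up. A row lasts 1/10 s, in which the tool goes at most 0.05 m and 0.15 rad, less where a joint would pass 70% of its speed; a pose out of reach is approached as far as the arm can. The fingers move at their own pace and stop on an object; FORCE is the grip in N (left out, the last holds). Time passes only in rows, so rows that do not move let the fingers close. It prints the time, the measured TCP pose, the force, the opening and the grip force at its end. No shift or turn number may pass 1 either way. Input that does not fit is refused with a message, and nothing moves.
- bot.get_obs(): the state, without advancing time (a new reading comes with each control period).
- bot.read_camera(name): name is "scene" or "top"; returns the picture (384x512x3 uint8, blue, green, red); there is no depth.
- bot.camera_info(name): a dict with "vertical_fov" (degrees; the focal length in pixels is half the picture's height over the tangent of half this angle, whatever the lens; pixels are square), "cx", "cy" (the principal point, pixels), "k1" (the pictures are not rectified: a ray, as slopes to the right and down, at radius r is drawn at 1 + k1 r^2 times it, then the intrinsics apply), "view" (4x4, takes a point from world to camera coordinates). Camera axes: x right, y up, looking along -z (the intrinsics and any distortion apply to the point x, -y, -z); pixel columns grow to the right and rows downward; lengths in m; the calibration is good to about 2 mm. A picture is of the moment at which its call begins. camera_info takes no time and is no camera call.
- bot.hand_in(): hands the job in; it is judged then, once.
The state is a dict: "t": time; "q": joint angles; "joint_vel": joint speeds; "joint_torque": joint torques, N m; "eef_pos": TCP position; "tool_rot": TCP orientation; "contact_force": force on the tool from outside, world axes, zero at the start; "torque": the same for the moment, N m; "gripper_width": opening from 0.0 (shut) to 1.0 (fully open); "grasp_force": force on a finger pad.
Only numpy, scipy, OpenCV 4.12 (cv2) and the standard library are available. Lean on these libraries where they do the work, as an engineer would, in place of code of your own. Each camera call takes 0.05 s, during which the arm holds its last target. There are 200 camera calls.

## Working session

There is one attempt and no reset: what is moved stays moved. The work goes in short steps, Python scripts to look and compute and a shell command to move; the robot and the scene stay as the last step left them, time stands still between calls to the robot, and variables do not carry over. Pictures are saved under pics/ and viewed, at most 10 in all, crops included, and the job is handed in when it is done.

```bash
ls; mkdir -p pics
python3 - <<'E'
from station import bot
import cv2
for n in("scene","top"):
    cv2.imwrite(f"pics/{n}0.png",bot.read_camera(n)); i=bot.camera_info(n); print(n,i)
o=bot.get_obs(); print(o)
E
```

```text
nudge.py
pics
station.py
scene {'vertical_fov': 47.99851851344815, 'cx': 252.41462035634225, 'cy': 196.67525276503227, 'k1': -0.10889904044296206, 'view': array([[-0.80991395, -0.58649613,  0.00785373,  0.40934937],
       [ 0.30324854, -0.40723054,  0.86151239, -0.23626013],
       [-0.5020754 ,  0.70013254,  0.50767579, -0.66246375],
       [ 0.        ,  0.        ,  0.        ,  1.        ]])}
top {'vertical_fov': 51.49912468908866, 'cx': 249.62174384201106, 'cy': 193.45666735578754, 'k1': -0.03539307965868904, 'view': array([[ 0.0118913 , -0.99973446,  0.01973847, -0.03830925],
       [ 0.9912447 ,  0.01438172,  0.13125212, -0.51634842],
       [-0.13150114,  0.01800489,  0.9911525 , -0.87327647],
       [ 0.        ,  0.        ,  0.        ,  1.        ]])}
{'t': 0.1, 'q': array([-1.26411142,  0.47771184,  0.02236707,  1.55632582, -0.01152832,
        1.10928564, -0.08309976]), 'joint_vel': array([-1.89013041e-03, -7.61627059e-04,  9.92284579e-04, -2.52476822e-03,
        4.85933773e-04,  1.28870279e-03,  8.05165027e-05]), 'joint_torque': array([ 4.11847694e-03, -5.97763610e+01,  1.61381386e+00, -2.81956387e+01,
        1.29283950e-02,  4.99972535e-03, -1.86748690e-05]), 'eef_pos': array([0.27182738, 0.61728333, 0.23043845]), 'tool_rot': array([-1.14896829e-04,  2.05915611e-01,  9.78569425e-01, -7.92935279e-04]), 'contact_force': array([ 0.43362243, -0.15065192, -0.29576261]), 'torque': array([-0.05035154,  0.05658739, -0.04898638]), 'grasp_force': 0.0, 'gripper_width': 0.9981957256666116}
```

View pics/scene0.png

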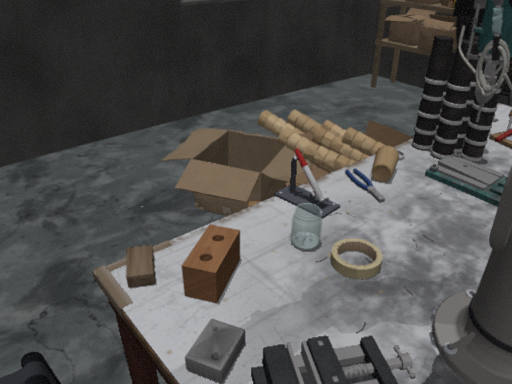

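View pics/top0.png

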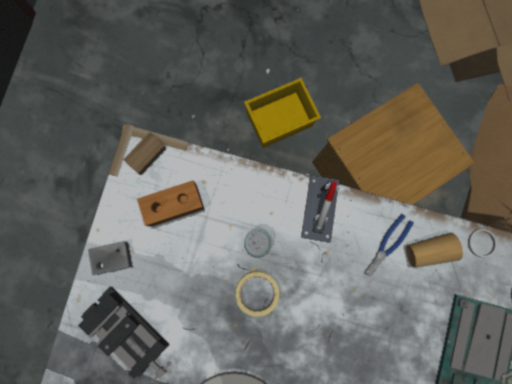

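The scene view shows the rest with pen near (308,180) and the pen block near (213,262), bores at (218,238) and (205,257). In the top view, the rest is near (320,208), the red cap at (330,190), and the bores at about (156,206) and (182,198). The jar is at (257,241). I'll zoom in for precise points.

```bash
cat > h.py <<'E'
import numpy as np, cv2
from station import bot
from scipy.optimize import least_squares
I={n:bot.camera_info(n) for n in("scene","top")}
def proj(n,P):
    i=I[n];c=np.atleast_2d(P)@i["view"][:3,:3].T+i["view"][:3,3]
    f=192/np.tan(np.radians(i["vertical_fov"])/2)
    s=np.c_[c[:,0],-c[:,1]]/-c[:,2:]; s=s*(1+i["k1"]*(s**2).sum(1,keepdims=True))
    return s*f+[i["cx"],i["cy"]]
def onplane(n,uv,z): # point at height z seen at uv
    r=least_squares(lambda p:(proj(n,[p[0],p[1],z])-uv).ravel(),[.6,0.1]);return np.r_[r.x,z]
def tri(us,ut):
    r=least_squares(lambda p:np.r_[(proj("scene",p)-us).ravel(),(proj("top",p)-ut).ravel()],[.6,.1,.07]);return r.x,np.abs(r.fun).max()
E
python3 - <<'E'
import cv2,numpy as np
s=cv2.imread("pics/scene0.png");t=cv2.imread("pics/top0.png")
def c(im,u,v,w,h,k=5):
    o=cv2.resize(im[v:v+h,u:u+w],None,fx=k,fy=k,interpolation=cv2.INTER_CUBIC)
    for x in range(0,w,10): cv2.putText(o,str(u+x),(x*k,8),0,.3,(0,255,255));cv2.line(o,(x*k,0),(x*k,4),(0,255,255))
    for y in range(0,h,10): cv2.putText(o,str(v+y),(0,y*k+4),0,.3,(0,255,255));
    return o
o=np.vstack([np.hstack([c(s,180,225,70,60),c(t,135,170,80,60)]),np.hstack([c(s,270,145,70,60),c(t,285,170,80,60)])])
cv2.imwrite("pics/m.png",o)
E
```

```text
(no output)
```

View pics/m.png

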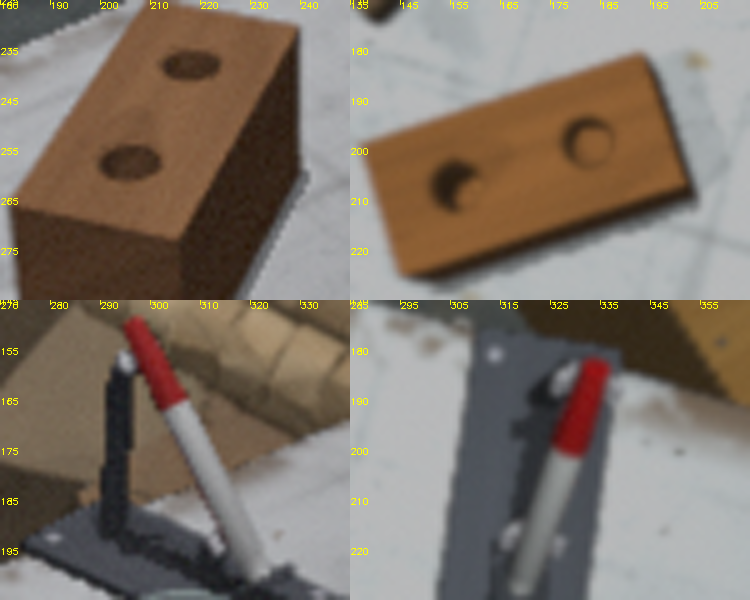

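```bash
python3 - <<'E'
from h import *
p=lambda *a:print(*[np.round(x,4) for x in a])
A=tri([217.8,237.6],[182.2,198.]);B=tri([205.6,257.],[156.2,207.])
p(*A);p(*B);p(np.linalg.norm(A[0]-B[0]))
for n,u in(("scene",[217.8,237.6]),("top",[182.2,198.]),("scene",[205.6,257.]),("top",[156.2,207.])):p(onplane(n,u,.07))
# pen fit: ends in both pics
S=np.array([[296.2,148.2],[304.6,165.6]]);T=np.array([[334.6,182.],[328.6,200.6]])
for s,t in zip(S,T):p(*tri(s,t))
# pen: axis 50deg, mid z .074 fixed; free x,y,yaw,+cap len
def f(v):
    d=np.r_[np.cos(v[2])*np.cos(np.radians(50)),np.sin(v[2])*np.cos(np.radians(50)),np.sin(np.radians(50))]
    m=np.r_[v[0],v[1],.074]
    return np.r_[[proj("scene",m+d*.0675)-S[:1],proj("top",m+d*.0675)-T[:1],proj("scene",m+d*v[3])-S[1:],proj("top",m+d*v[3])-T[1:]]].ravel()
r=least_squares(f,[.6,-.1,0,.02]);p(r.x,r.fun)
# rest plate corners top
E
python3 - <<'E'
import sys;sys.path.insert(0,'.')
from h import *
print(onplane("top",[257,243],.0), onplane("top",[145,153],.028))
E
```

```text
[0.5006 0.1169 0.0651] 0.0346
[0.4806 0.1735 0.0649] 0.3011
0.06
[0.4962 0.122  0.07  ]
[0.5    0.1161 0.07  ]
[0.4766 0.1784 0.07  ]
[0.4794 0.172  0.07  ]
[ 0.5308 -0.2067  0.1222] 0.571
[ 0.4979 -0.1997  0.0888] 0.7605
[ 0.4868 -0.1984 -0.1527  0.0182] [-0.423  -1.0846 -0.154   0.7202  0.679   0.273  -0.1877 -0.7696]
[ 0.4051273 -0.0507057  0.       ] [0.60889641 0.21249174 0.028     ]
```

The manual's scale: shifts go in shares of 50 mm and turns go in shares of 90 degrees. Converting my numbers, -0.0417 m is -0.834, -0.0396 m is -0.792.

```bash
python3 nudge.py '[[[-0.792, -0.564, 0, 0, 1], [-0.792, -0.564, 0, 0, 1], [-0.792, -0.564, 0, 0, 1], [-0.792, -0.564, 0, 0, 1], [-0.792, -0.564, 0, 0, 1], [-0.792, -0.564, 0, 0, 1], [-0.792, -0.564, 0, 0, 1], [-0.792, -0.564, 0, 0, 1], [-0.792, -0.564, 0, 0, 1], [-0.792, -0.564, 0, 0, 1], [-0.314, -0.834, 0, 0, 1], [-0.314, -0.834, 0, 0, 1], [-0.314, -0.834, 0, 0, 1], [-0.314, -0.834, 0, 0, 1], [-0.314, -0.834, 0, 0, 1], [-0.314, -0.834, 0, 0, 1], [-0.314, -0.834, 0, 0, 1], [-0.314, -0.834, 0, 0, 1], [-0.314, -0.834, 0, 0, 1]]]' 40
python3 nudge.py '[[[0, 0, 0, -0.084, 1], [0, 0, 0, -0.084, 1], [0, 0, 0, 0, 1], [0, 0, 0, 0, 1]]]'
```

```text
t: 2.0
eef_pos: [0.4982, -0.2019, 0.2312]
tool_rot: [-0.0, 0.206, 0.979, 0.0]
contact_force: [0.5, 0.4, -0.3]
gripper_width: 1.0
grasp_force: 0.0
t: 2.4
eef_pos: [0.4987, -0.2001, 0.2311]
tool_rot: [-0.0, 0.077, 0.997, 0.0]
contact_force: [-0.4, 0.8, 0.3]
gripper_width: 0.999
grasp_force: 0.0
```

```bash
cat >> h.py <<'E'
from scipy.spatial.transform import Rotation as Ro
def rel(goal): # TCP goal -> shift along tool axes
    o=bot.get_obs();q=o["tool_rot"];R=Ro.from_quat(np.r_[q[1:],q[0]]).as_matrix()
    print("tcp",o["eef_pos"].round(4),"y-dir",np.degrees(np.arctan2(R[1,1],R[0,1])).round(1),"zaxis",R[:,2].round(3),"shift",(R.T@(np.array(goal)-o["eef_pos"])).round(4),"t",round(o["t"],2),"F",o["contact_force"].round(1),"w",round(float(o["gripper_width"]),3),"g",o["grasp_force"])
E
python3 -c "
from h import *
rel([.4983,-.2002,.0688])
for n in('scene','top'): cv2.imwrite(f'pics/{n}1.png',bot.read_camera(n))"
```

```text
tcp [ 0.4987 -0.2001  0.2311] y-dir 81.2 zaxis [-0.  0. -1.] shift [ 0.0003 -0.0002  0.1623] t 2.4 F [-0.4  0.8  0.3] w 0.999 g 0.0
```

Converted, 0.04 m is 0.8, 0.035 m is 0.7.

```bash
python3 nudge.py '[[[0, 0, 0.8, 0, 1], [0, 0, 0.8, 0, 1], [0, 0, 0.7, 0, 1], [0, 0, 0, 0, 1]]]'
python3 - <<'E'
from h import *
im=[]
for n,c in(("scene",(260,110)),("top",(270,150))):
    p=bot.read_camera(n); u,v=c; im.append(cv2.resize(p[v:v+100,u:u+100],None,fx=4,fy=4,interpolation=cv2.INTER_CUBIC))
cv2.imwrite("pics/g1.png",np.hstack(im))
rel([.4983,-.2002,.0688])
E
```

```text
t: 2.9
eef_pos: [0.4957, -0.1987, 0.1124]
tool_rot: [-0.004, 0.076, 0.997, 0.001]
contact_force: [-0.6, 1.0, 0.0]
gripper_width: 1.0
grasp_force: 0.0
tcp [ 0.499  -0.2003  0.1167] y-dir 81.3 zaxis [-0.001 -0.    -1.   ] shift [0.0006 0.     0.0479] t 3.0 F [0.7 0.8 0.4] w 0.997 g 0.0
```

View pics/g1.png

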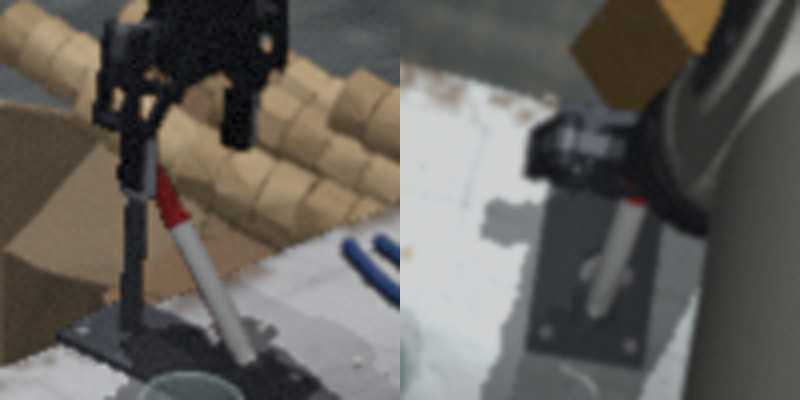

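The scene crop shows the open fingers with tips at about (294,158) and (319,146), one on each side of the pen, and the cap between them. I'll check the projection bias before going down.

Run:
```python
from h import *
R=np.array([np.cos(np.radians(81.3)),np.sin(np.radians(81.3)),0])
for z in(.1167,.1297):
  for s in(.045,-.045): print(proj("scene",np.array([.499,-.2003,z])+s*R).round(1),end=' ')
# where pen should pass: grasp point projected and pen fit axis
d=np.array([np.cos(.1527)*np.cos(.8727),-np.sin(.1527)*np.cos(.8727),np.sin(.8727)]);m=np.array([.4868,-.1984,.074])
for s in(-.0675,0,.018,.0675):print(s,(m+s*d).round(4),proj("scene",m+s*d).round(1),proj("top",m+s*d).round(1))
```

```text
[[293.4 160.5]] [[317.7 149.1]] [[293.7 155.3]] [[318.1 144. ]] -0.0675 [ 0.4439 -0.1918  0.0223] [[321.7 198.5]] [[318.9 226.6]]
0 [ 0.4868 -0.1984  0.074 ] [[308.8 172.8]] [[326.3 205.8]]
0.018 [ 0.4982 -0.2002  0.0878] [[305.3 166. ]] [[328.4 199.9]]
0.0675 [ 0.5297 -0.205   0.1257] [[295.8 147.1]] [[334.4 182.7]]
```

Converted, 0.02 m is 0.4, 0.008 m is 0.16.

```bash
python3 nudge.py '[[[0, 0, 0.4, 0, 1], [0, 0, 0.4, 0, 1], [0, 0, 0.16, 0, 1], [0, 0, 0, 0, 1], [0, 0, 0, 0, 0], [0, 0, 0, 0, 0], [0, 0, 0, 0, 0], [0, 0, 0, 0, 0], [0, 0, 0, 0, 0], [0, 0, 0, 0, 0], [0, 0, 0, 0, 0], [0, 0, 0, 0, 0]]]' 40
```

```text
t: 4.2
eef_pos: [0.4993, -0.1991, 0.0687]
tool_rot: [0.0, 0.075, 0.997, 0.001]
contact_force: [-0.5, 3.1, 4.7]
gripper_width: 0.174
grasp_force: 39.1
```

Converted, -0.04 m is -0.8, -0.03 m is -0.6.

```bash
python3 nudge.py '[[[0, 0, -0.2, 0, 0], [0, 0, -0.6, 0, 0], [0, 0, -0.8, 0, 0], [0, 0, -0.8, 0, 0], [0, 0, 0, 0, 0], [0, 0, 0, 0, 0]]]'
python3 - <<'E'
from h import *
p=bot.read_camera("scene"); cv2.imwrite("pics/g2.png",cv2.resize(p[70:220,220:370],None,fx=3.5,fy=3.5,interpolation=cv2.INTER_CUBIC))
rel([.5,-.2,.2])
E
```

```text
t: 4.8
eef_pos: [0.4993, -0.2009, 0.1896]
tool_rot: [0.001, 0.076, 0.997, -0.0]
contact_force: [0.3, -0.4, -0.7]
gripper_width: 0.174
grasp_force: 39.0
tcp [ 0.4985 -0.2004  0.1883] y-dir 81.3 zaxis [ 0. -0. -1.] shift [-0.0015  0.0007 -0.0117] t 4.85 F [-0.4 -0.5 -0.2] w 0.172 g 38.99839997291565
```

View pics/g2.png

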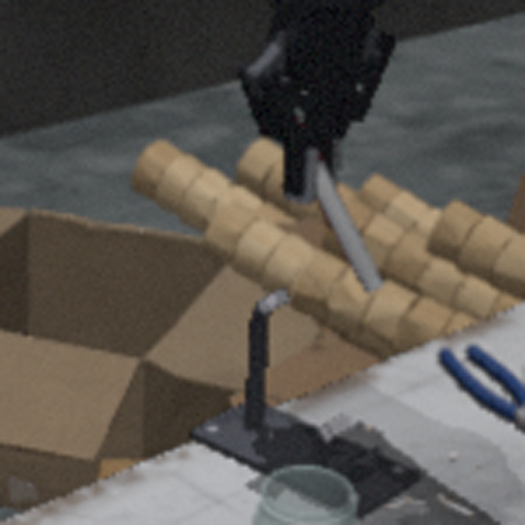

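The pen is held, still tilted, with its lower end at about (326,151). The tool can't tilt, so I'll swing the pen upright in the grip by pushing its lower end against the pen block's far long face.

Converted, 0.0439 m is 0.878, -0.0046 m is -0.092, -0.124 rad is -0.0789.

```bash
python3 nudge.py '[[[-0.092, 0.878, 0, 0, 0], [-0.092, 0.878, 0, 0, 0], [-0.092, 0.878, 0, 0, 0], [-0.092, 0.878, 0, 0, 0], [-0.092, 0.878, 0, 0, 0], [-0.092, 0.878, 0, 0, 0], [-0.092, 0.878, 0, 0, 0], [-0.092, 0.878, 0, 0, 0], [-0.092, 0.878, 0, 0, 0], [0, 0, 0, -0.0789, 0], [0, 0, 0, -0.0789, 0], [0, 0, 0, -0.0789, 0], [0, 0, 0, -0.0789, 0], [0, 0, 0, 0, 0], [0, 0, 0, 0, 0]]]'
python3 - <<'E'
from h import *
rel([.599,.184,.088])
E
```

```text
t: 6.35
eef_pos: [0.5985, 0.1836, 0.187]
tool_rot: [-0.001, -0.17, 0.985, -0.0]
contact_force: [0.2, -0.2, 0.2]
gripper_width: 0.175
grasp_force: 39.1
tcp [0.5985 0.1836 0.187 ] y-dir 109.6 zaxis [-0.002 -0.001 -1.   ] shift [-0.0008  0.0002  0.099 ] t 6.35 F [ 0.2 -0.2  0.2] w 0.175 g 39.07807856798172
```

Converted, 0.04 m is 0.8, 0.035 m is 0.7.

```bash
python3 nudge.py '[[[0, 0, 0.8, 0, 0], [0, 0, 0.7, 0, 0], [0, 0, 0.48, 0, 0], [0, 0, 0, 0, 0], [0, 0, 0, 0, 0]]]'
python3 - <<'E'
from h import *
im=[]
for n,(u,v) in(("scene",(150,170)),("top",(110,130))):
    p=bot.read_camera(n); im.append(cv2.resize(p[v:v+110,u:u+110],None,fx=3.6,fy=3.6,interpolation=cv2.INTER_CUBIC))
cv2.imwrite("pics/g3.png",np.hstack(im)); rel([.599,.184,.088])
E
```

```text
t: 6.85
eef_pos: [0.5991, 0.1839, 0.0893]
tool_rot: [-0.0, -0.171, 0.985, -0.0]
contact_force: [0.2, -0.6, 0.4]
gripper_width: 0.172
grasp_force: 39.1
tcp [0.6003 0.1844 0.0909] y-dir 109.7 zaxis [ 0.002  0.001 -1.   ] shift [0.0014 0.0001 0.0029] t 6.95 F [-0.   0.1 -0.1] w 0.175 g 39.06733017414808
```

View pics/g3.png

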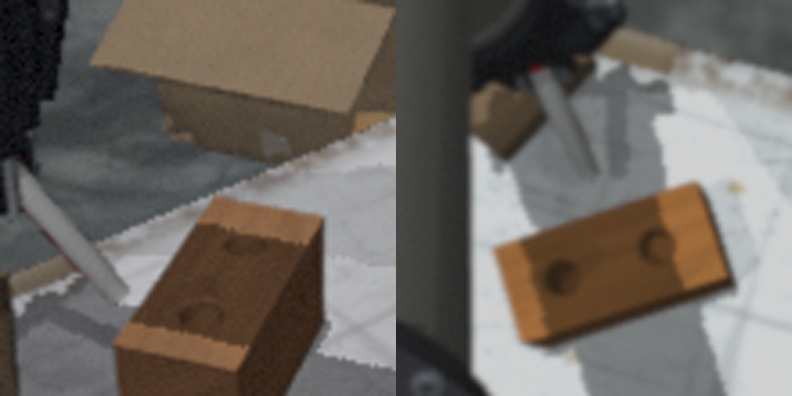

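The crops show the pen tilted with its end aimed at the middle of the block's far face and about 20 mm clear. The holder hasn't moved and the spare block is clear of the gripper. Now pushing in.

Converted, 0.01 m is 0.2.

```bash
python3 nudge.py '[[[0.2, 0, 0, 0, 0], [0.2, 0, 0, 0, 0], [0.2, 0, 0, 0, 0], [0.2, 0, 0, 0, 0], [0, 0, 0, 0, 0]]]';python3 nudge.py '[[[0.16, 0, 0, 0, 0], [0.16, 0, 0, 0, 0], [0.16, 0, 0, 0, 0], [0, 0, 0, 0, 0]]]'; python3 nudge.py '[[[0.08, 0, 0, 0, 0], [0.08, 0, 0, 0, 0], [0, 0, 0, 0, 0]]]'
```

```text
t: 7.45
eef_pos: [0.5623, 0.1708, 0.0908]
tool_rot: [0.002, -0.172, 0.985, 0.001]
contact_force: [4.8, 1.5, -2.3]
gripper_width: 0.16
grasp_force: 39.0
t: 7.85
eef_pos: [0.5403, 0.1631, 0.0906]
tool_rot: [0.002, -0.172, 0.985, 0.001]
contact_force: [5.5, 1.6, 1.3]
gripper_width: 0.16
grasp_force: 39.1
t: 8.15
eef_pos: [0.5331, 0.1605, 0.0903]
tool_rot: [0.002, -0.172, 0.985, 0.0]
contact_force: [4.6, 1.8, 2.4]
gripper_width: 0.16
grasp_force: 39.3
```

Converted, 0.003 m is 0.06.

```bash
python3 nudge.py '[[[0.06, 0, 0, 0, 0], [0.06, 0, 0, 0, 0], [0, 0, 0, 0, 0]]]'; python3 nudge.py '[[[0.04, 0, 0, 0, 0], [0, 0, 0, 0, 0]]]'; python3 nudge.py '[[[0.04, 0, 0, 0, 0], [0, 0, 0, 0, 0]]]'
```

```text
t: 8.45
eef_pos: [0.5273, 0.1584, 0.0902]
tool_rot: [0.002, -0.172, 0.985, 0.0]
contact_force: [5.4, 1.4, 2.7]
gripper_width: 0.159
grasp_force: 39.4
t: 8.65
eef_pos: [0.5253, 0.1576, 0.0901]
tool_rot: [0.002, -0.172, 0.985, 0.0]
contact_force: [5.3, 2.4, 2.7]
gripper_width: 0.16
grasp_force: 39.4
t: 8.85
eef_pos: [0.5238, 0.1571, 0.0902]
tool_rot: [0.002, -0.172, 0.985, 0.0]
contact_force: [5.2, 2.5, 2.7]
gripper_width: 0.163
grasp_force: 39.4
```

Converted, 0.0015 m is 0.03.

```bash
for i in 1; do :; done; python3 nudge.py '[[[0.03, 0, 0, 0, 0], [0, 0, 0, 0, 0]]]'; python3 nudge.py '[[[0.03, 0, 0, 0, 0], [0, 0, 0, 0, 0]]]'; python3 nudge.py '[[[0.03, 0, 0, 0, 0], [0, 0, 0, 0, 0]]]'
```

```text
t: 9.05
eef_pos: [0.523, 0.1568, 0.0903]
tool_rot: [0.003, -0.172, 0.985, 0.001]
contact_force: [6.8, 2.0, 1.4]
gripper_width: 0.158
grasp_force: 39.1
t: 9.25
eef_pos: [0.5222, 0.1564, 0.0904]
tool_rot: [0.003, -0.172, 0.985, 0.001]
contact_force: [8.2, 3.6, 0.4]
gripper_width: 0.163
grasp_force: 39.1
t: 9.45
eef_pos: [0.521, 0.156, 0.0905]
tool_rot: [0.003, -0.172, 0.985, 0.001]
contact_force: [8.4, 3.2, 0.9]
gripper_width: 0.156
grasp_force: 39.1
```

Converted, -0.04 m is -0.8, -0.03 m is -0.6.

```bash
python3 nudge.py '[[[-0.4, 0, 0, 0, 0], [-0.4, 0, -0.4, 0, 0], [0, 0, -0.8, 0, 0], [0, 0, -0.6, 0, 0], [0, 0, 0, 0, 0], [0, 0, 0, 0, 0]]]'
python3 - <<'E'
from h import *
im=[]
for n,(u,v) in(("scene",(120,130)),("top",(110,130))):
    p=bot.read_camera(n); cv2.imwrite(f"pics/{n}4.png",p); im.append(cv2.resize(p[v:v+130,u:u+130],None,fx=3,fy=3,interpolation=cv2.INTER_CUBIC))
cv2.imwrite("pics/g4.png",np.hstack(im)); rel([.5,.1165,.17])
o=bot.get_obs()["eef_pos"]+[0,0,.019]
for s in(.04,0,-.02,-.04,-.0845): print(s,proj("scene",o+[0,0,s]).round(1),proj("top",o+[0,0,s]).round(1))
E
```

```text
t: 10.05
eef_pos: [0.5542, 0.1679, 0.1789]
tool_rot: [-0.001, -0.172, 0.985, -0.0]
contact_force: [-0.6, -0.0, 0.2]
gripper_width: 0.156
grasp_force: 39.0
tcp [0.5537 0.1677 0.1776] y-dir 109.8 zaxis [-0.004 -0.002 -1.   ] shift [ 0.0678 -0.0301  0.0079] t 10.15 F [-0.6  0.3  0.2] w 0.157 g 39.040935365483165
0.04 [[169.6 155.7]] [[140.5 156.5]]
0 [[171.7 177.3]] [[145.9 161.3]]
-0.02 [[172.7 187.6]] [[148.3 163.4]]
-0.04 [[173.7 197.7]] [[150.7 165.5]]
-0.0845 [[175.8 219.2]] [[155.5 169.8]]
```

View pics/g4.png

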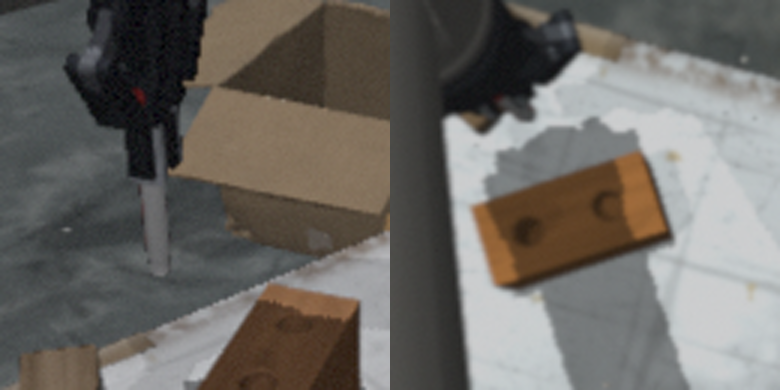

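The pen now stands practically upright in the grip: its lower end is at scene (173,221), and its axis is within about 2° of the vertical prediction. Next I'll hover just above bore b and compare pen and bore in both images.

Converted, 0.0356 m is 0.712, 0.032 m is 0.64.

```bash
python3 nudge.py '[[[0.7, -0.27, 0, 0, 0], [0.712, -0.272, 0, 0, 0], [0, 0, 0.64, 0, 0], [0, 0, 0, 0, 0], [0, 0, 0, 0, 0]]]'
python3 - <<'E'
from h import *
im=[]
for n,(u,v) in(("scene",(175,200)),("top",(140,160))):
    p=bot.read_camera(n); cv2.imwrite(f"pics/{n}5.png",p); im.append(cv2.resize(p[v:v+75,u:u+75],None,fx=5.3,fy=5.3,interpolation=cv2.INTER_CUBIC))
cv2.imwrite("pics/g5.png",np.hstack(im)); rel([.4965,.1183,.1455])
o=bot.get_obs()["eef_pos"]
for s in(0,-.0655): print(s,proj("scene",o+[0,0,s]).round(1),proj("top",o+[0,0,s]).round(1))
E
```

```text
t: 10.65
eef_pos: [0.4973, 0.119, 0.1464]
tool_rot: [-0.002, -0.172, 0.985, -0.0]
contact_force: [0.5, -0.8, -0.1]
gripper_width: 0.158
grasp_force: 39.0
tcp [0.4988 0.1196 0.1477] y-dir 109.8 zaxis [ 0.  0. -1.] shift [ 0.0026 -0.0005  0.0022] t 10.75 F [0.1 0.4 0.1] w 0.155 g 39.04032105579972
0 [[216.  200.4]] [[174.6 193.9]]
-0.0655 [[217.3 231.1]] [[179.7 197.8]]
```

View pics/g5.png

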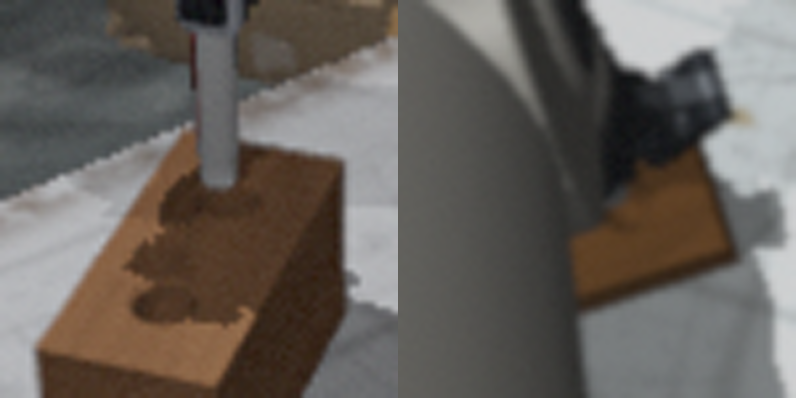

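Scene: the pen's end is at about (216,234), just above bore b at (218,238). The top view is blocked by the arm. Image offset suggests about 2.5 mm more toward tool +x; now feeling downwards.

Converted, 0.005 m is 0.1, 0.0025 m is 0.05.

```bash
python3 nudge.py '[[[0.05, 0, 0, 0, 0], [0, 0, 0.1, 0, 0], [0, 0, 0.06, 0, 0], [0, 0, 0, 0, 0]]]'; python3 nudge.py '[[[0, 0, 0.06, 0, 0], [0, 0, 0, 0, 0]]]';python3 nudge.py '[[[0, 0, 0.04, 0, 0], [0, 0, 0, 0, 0]]]';python3 nudge.py '[[[0, 0, 0.04, 0, 0], [0, 0, 0, 0, 0]]]'
```

```text
t: 11.15
eef_pos: [0.4955, 0.1181, 0.1388]
tool_rot: [-0.0, -0.172, 0.985, -0.0]
contact_force: [-0.9, 0.6, -1.3]
gripper_width: 0.159
grasp_force: 39.0
t: 11.35
eef_pos: [0.4956, 0.118, 0.136]
tool_rot: [-0.0, -0.172, 0.985, -0.0]
contact_force: [0.1, -0.2, 0.2]
gripper_width: 0.159
grasp_force: 39.1
t: 11.55
eef_pos: [0.4956, 0.1179, 0.134]
tool_rot: [-0.0, -0.172, 0.985, -0.0]
contact_force: [0.4, 0.3, -0.2]
gripper_width: 0.162
grasp_force: 39.0
t: 11.75
eef_pos: [0.4956, 0.118, 0.1321]
tool_rot: [-0.0, -0.172, 0.985, -0.0]
contact_force: [0.3, -0.3, -0.1]
gripper_width: 0.16
grasp_force: 39.0
```

Converted, 0.003 m is 0.06.

```bash
python3 nudge.py '[[[0, 0, 0.06, 0, 0], [0, 0, 0, 0, 0]]]'; python3 nudge.py '[[[0, 0, 0.06, 0, 0], [0, 0, 0, 0, 0]]]';python3 nudge.py '[[[0, 0, 0.06, 0, 0], [0, 0, 0, 0, 0]]]';python3 nudge.py '[[[0, 0, 0.06, 0, 0], [0, 0, 0, 0, 0]]]'
```

```text
t: 11.95
eef_pos: [0.4955, 0.118, 0.1289]
tool_rot: [-0.0, -0.172, 0.985, -0.0]
contact_force: [0.1, -0.0, 0.0]
gripper_width: 0.161
grasp_force: 39.0
t: 12.15
eef_pos: [0.4956, 0.118, 0.1259]
tool_rot: [-0.0, -0.172, 0.985, -0.0]
contact_force: [-1.1, -1.5, -1.4]
gripper_width: 0.159
grasp_force: 39.0
t: 12.35
eef_pos: [0.4956, 0.118, 0.1229]
tool_rot: [-0.0, -0.172, 0.985, -0.0]
contact_force: [-0.5, -1.1, -0.5]
gripper_width: 0.161
grasp_force: 39.0
t: 12.55
eef_pos: [0.4956, 0.118, 0.1199]
tool_rot: [-0.0, -0.172, 0.985, -0.0]
contact_force: [-0.9, -0.1, -0.1]
gripper_width: 0.16
grasp_force: 39.0
```

In the bore (bottom around 15 mm deep), no resistance. Continuing.

Converted, 0.002 m is 0.04.

```bash
python3 nudge.py '[[[0, 0, 0.04, 0, 0], [0, 0, 0, 0, 0]]]'; python3 nudge.py '[[[0, 0, 0.04, 0, 0], [0, 0, 0, 0, 0]]]';python3 nudge.py '[[[0, 0, 0.04, 0, 0], [0, 0, 0, 0, 0]]]';python3 nudge.py '[[[0, 0, 0.04, 0, 0], [0, 0, 0, 0, 0]]]'; python3 nudge.py '[[[0, 0, 0.04, 0, 0], [0, 0, 0, 0, 0]]]'
```

```text
t: 12.75
eef_pos: [0.4957, 0.118, 0.1181]
tool_rot: [-0.0, -0.172, 0.985, -0.0]
contact_force: [-1.0, -1.2, -0.4]
gripper_width: 0.161
grasp_force: 39.0
t: 12.95
eef_pos: [0.4958, 0.1181, 0.1164]
tool_rot: [0.0, -0.172, 0.985, 0.0]
contact_force: [-2.3, -2.1, 1.6]
gripper_width: 0.163
grasp_force: 39.3
t: 13.15
eef_pos: [0.4971, 0.1184, 0.1161]
tool_rot: [0.001, -0.172, 0.985, 0.0]
contact_force: [-3.6, -2.7, 16.1]
gripper_width: 0.158
grasp_force: 40.9
t: 13.35
eef_pos: [0.4986, 0.119, 0.1154]
tool_rot: [0.003, -0.172, 0.985, 0.001]
contact_force: [-3.9, -1.6, 24.2]
gripper_width: 0.158
grasp_force: 42.0
t: 13.55
eef_pos: [0.5001, 0.1193, 0.1145]
tool_rot: [0.005, -0.171, 0.985, 0.001]
contact_force: [-3.9, -1.6, 30.9]
gripper_width: 0.159
grasp_force: 43.3
```

Hard stop at TCP z 0.116, which puts the pen's end about 20 mm down with almost no side force. That's the stub, so bore b is the choked one. Lifting out and moving 60 mm along to bore a.

Converted, 0.03 m is 0.6, 0.0295 m is 0.59.

```bash
python3 nudge.py '[[[0, 0, -0.2, 0, 0], [0, 0, -0.4, 0, 0], [0, 0, -0.2, 0, 0], [0, 0, 0, 0, 0], [0.01, 0.6, 0, 0, 0], [0.01, 0.59, 0, 0, 0], [0, 0, 0, 0, 0], [0, 0, 0, 0, 0], [0, 0, 0, 0, 0]]]'
python3 - <<'E'
from h import *
im=[]
p=bot.read_camera("scene"); cv2.imwrite("pics/g6.png",cv2.resize(p[180:280,160:260],None,fx=5,fy=5,interpolation=cv2.INTER_CUBIC)); rel([.4752,.1738,.15])
o=bot.get_obs()["eef_pos"]
for s in(0,-.0655): print(s,proj("scene",o+[0,0,s]).round(1))
E
```

```text
t: 14.45
eef_pos: [0.4747, 0.1728, 0.1497]
tool_rot: [-0.0, -0.171, 0.985, -0.0]
contact_force: [0.6, -0.1, 0.0]
gripper_width: 0.157
grasp_force: 39.8
tcp [0.4749 0.1726 0.1499] y-dir 109.7 zaxis [-0.    -0.001 -1.   ] shift [-0.0007  0.001  -0.0001] t 14.5 F [ 0.6 -0.6 -0.8] w 0.159 g 39.83826208859682
0 [[206.3 217.1]]
-0.0655 [[208.2 249.1]]
```

View pics/g6.png

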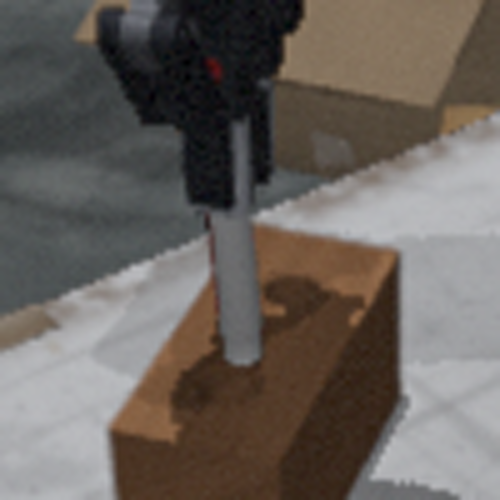

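The scene view shows the pen's end at (208,251) above bore a at about (205.6,257), roughly 2 px to the right of it. I'll correct about 2–3 mm and feel down.

Converted, 0.006 m is 0.12, -0.0022 m is -0.044.

```bash
python3 nudge.py '[[[-0.044, 0.036, 0, 0, 0], [0, 0, 0.12, 0, 0], [0, 0, 0.1, 0, 0], [0, 0, 0, 0, 0]]]'; python3 nudge.py '[[[0, 0, 0.06, 0, 0], [0, 0, 0, 0, 0]]]';python3 nudge.py '[[[0, 0, 0.04, 0, 0], [0, 0, 0, 0, 0]]]';python3 nudge.py '[[[0, 0, 0.06, 0, 0], [0, 0, 0, 0, 0]]]'; python3 nudge.py '[[[0, 0, 0.06, 0, 0], [0, 0, 0, 0, 0]]]'
```

```text
t: 14.9
eef_pos: [0.4756, 0.1757, 0.1383]
tool_rot: [-0.001, -0.172, 0.985, -0.0]
contact_force: [-0.9, 1.2, -0.6]
gripper_width: 0.156
grasp_force: 39.9
t: 15.1
eef_pos: [0.4759, 0.1761, 0.1359]
tool_rot: [-0.0, -0.172, 0.985, -0.0]
contact_force: [-0.6, 0.4, 0.8]
gripper_width: 0.161
grasp_force: 39.9
t: 15.3
eef_pos: [0.4761, 0.1762, 0.1342]
tool_rot: [-0.0, -0.172, 0.985, -0.0]
contact_force: [0.6, -0.1, -1.3]
gripper_width: 0.161
grasp_force: 39.9
t: 15.5
eef_pos: [0.4762, 0.1761, 0.1311]
tool_rot: [0.0, -0.172, 0.985, -0.0]
contact_force: [0.3, -0.7, -0.4]
gripper_width: 0.158
grasp_force: 39.8
t: 15.7
eef_pos: [0.4763, 0.1762, 0.1281]
tool_rot: [0.0, -0.172, 0.985, -0.0]
contact_force: [1.6, -0.3, -0.9]
gripper_width: 0.158
grasp_force: 39.8
```

Entered bore a. Continuing past the stub depth.

Converted, 0.004 m is 0.08.

```bash
python3 nudge.py '[[[0, 0, 0.08, 0, 0], [0, 0, 0.08, 0, 0], [0, 0, 0, 0, 0]]]'; python3 nudge.py '[[[0, 0, 0.06, 0, 0], [0, 0, 0, 0, 0]]]';python3 nudge.py '[[[0, 0, 0.06, 0, 0], [0, 0, 0, 0, 0]]]';python3 nudge.py '[[[0, 0, 0.06, 0, 0], [0, 0, 0, 0, 0]]]'; python3 nudge.py '[[[0, 0, 0.06, 0, 0], [0, 0, 0, 0, 0]]]'
```

```text
t: 16.0
eef_pos: [0.4764, 0.1761, 0.1198]
tool_rot: [0.0, -0.172, 0.985, -0.0]
contact_force: [2.3, -0.3, -1.5]
gripper_width: 0.159
grasp_force: 39.7
t: 16.2
eef_pos: [0.4763, 0.1762, 0.117]
tool_rot: [0.0, -0.172, 0.985, -0.0]
contact_force: [2.6, -1.5, -1.3]
gripper_width: 0.156
grasp_force: 39.7
t: 16.4
eef_pos: [0.4763, 0.1762, 0.1141]
tool_rot: [0.0, -0.172, 0.985, 0.0]
contact_force: [3.0, -0.4, -1.1]
gripper_width: 0.163
grasp_force: 39.7
t: 16.6
eef_pos: [0.4763, 0.1762, 0.1111]
tool_rot: [0.0, -0.172, 0.985, 0.0]
contact_force: [2.7, 0.2, -0.8]
gripper_width: 0.162
grasp_force: 39.7
t: 16.8
eef_pos: [0.4763, 0.1762, 0.1081]
tool_rot: [0.0, -0.172, 0.985, 0.0]
contact_force: [3.7, 0.4, -1.7]
gripper_width: 0.16
grasp_force: 39.7
```

The manual's scale: shifts go in shares of 50 mm and turns go in shares of 90 degrees. Converting my numbers, 0.004 m is 0.08, 0.003 m is 0.06.

```bash
python3 nudge.py '[[[-0.02, 0, 0.06, 0, 0], [0, 0, 0.08, 0, 0], [0, 0, 0, 0, 0]]]'; python3 nudge.py '[[[0, 0, 0.08, 0, 0], [0, 0, 0, 0, 0]]]';python3 nudge.py '[[[0, 0, 0.08, 0, 0], [0, 0, 0, 0, 0]]]';python3 nudge.py '[[[0, 0, 0.06, 0, 0], [0, 0, 0, 0, 0]]]'; python3 nudge.py '[[[0, 0, 0.04, 0, 0], [0, 0, 0, 0, 0]]]'
```

```text
t: 17.1
eef_pos: [0.4766, 0.1764, 0.1006]
tool_rot: [-0.001, -0.172, 0.985, -0.0]
contact_force: [2.1, 0.2, -0.6]
gripper_width: 0.159
grasp_force: 39.7
t: 17.3
eef_pos: [0.4767, 0.1764, 0.0967]
tool_rot: [-0.0, -0.172, 0.985, -0.0]
contact_force: [1.8, -0.5, -0.9]
gripper_width: 0.16
grasp_force: 39.8
t: 17.5
eef_pos: [0.4767, 0.1765, 0.0928]
tool_rot: [-0.0, -0.172, 0.985, -0.0]
contact_force: [1.1, -0.1, -1.0]
gripper_width: 0.162
grasp_force: 39.8
t: 17.7
eef_pos: [0.4768, 0.1764, 0.0899]
tool_rot: [-0.0, -0.172, 0.985, -0.0]
contact_force: [0.1, 0.8, -1.3]
gripper_width: 0.16
grasp_force: 39.8
t: 17.9
eef_pos: [0.4769, 0.1765, 0.0881]
tool_rot: [-0.0, -0.172, 0.985, -0.0]
contact_force: [0.6, 0.3, 0.1]
gripper_width: 0.157
grasp_force: 39.8
```

Converted, 0.0015 m is 0.03.

```bash
python3 nudge.py '[[[0, 0, 0.03, 0, 0], [0, 0, 0, 0, 0]]]'; python3 nudge.py '[[[0, 0, 0.03, 0, 0], [0, 0, 0, 0, 0]]]';python3 nudge.py '[[[0, 0, 0.03, 0, 0], [0, 0, 0, 0, 0]]]'
```

```text
t: 18.1
eef_pos: [0.4769, 0.1765, 0.0866]
tool_rot: [-0.0, -0.172, 0.985, -0.0]
contact_force: [0.8, -0.6, -0.3]
gripper_width: 0.16
grasp_force: 39.8
t: 18.3
eef_pos: [0.4774, 0.1767, 0.0859]
tool_rot: [0.0, -0.172, 0.985, 0.0]
contact_force: [-0.7, -0.3, 5.7]
gripper_width: 0.164
grasp_force: 40.6
t: 18.5
eef_pos: [0.4781, 0.1769, 0.0856]
tool_rot: [0.001, -0.172, 0.985, 0.0]
contact_force: [-3.3, -2.1, 17.6]
gripper_width: 0.16
grasp_force: 41.8
```

Bottomed at TCP z 0.086, 30 mm deeper than in bore b. Releasing and backing straight up.

Converted, -0.05 m is -1, -0.04 m is -0.8.

```bash
python3 nudge.py '[[[0, 0, -0.04, 0, 0], [0, 0, 0, 0, 0], [0, 0, 0, 0, 0.3], [0, 0, 0, 0, 0.5], [0, 0, 0, 0, 0.7], [0, 0, 0, 0, 0.7], [0, 0, 0, 0, 0.7], [0, 0, -0.4, 0, 0.7], [0, 0, -0.8, 0, 0.7], [0, 0, -0.8, 0, 0.7], [0, 0, -0.8, 0, 0.7], [-1, 0, 0, 0, 0.7], [-1, 0, 0, 0, 0.7], [-1, 0, 0, 0, 0.7], [0, 0, 0, 0, 0.7], [0, 0, 0, 0, 0.7]]]'
python3 - <<'E'
from h import *
im=[]
for n,(u,v) in(("scene",(160,180)),("top",(110,150))):
    p=bot.read_camera(n); cv2.imwrite(f"pics/{n}7.png",p); im.append(cv2.resize(p[v:v+110,u:u+110],None,fx=3.6,fy=3.6,interpolation=cv2.INTER_CUBIC))
cv2.imwrite("pics/g7.png",np.hstack(im))
for q in([.4765,.1755,.155],[.4765,.1755,.07]):print(proj("scene",q).round(1),proj("top",q).round(1))
E
```

```text
t: 20.1
eef_pos: [0.6184, 0.2273, 0.2245]
tool_rot: [-0.001, -0.172, 0.985, -0.0]
contact_force: [-0.2, -0.5, 0.6]
gripper_width: 0.701
grasp_force: 0.0
[[204.3 214.9]] [[145.1 204.2]]
[[206.8 256.2]] [[154.5 208.3]]
```

View pics/g7.png

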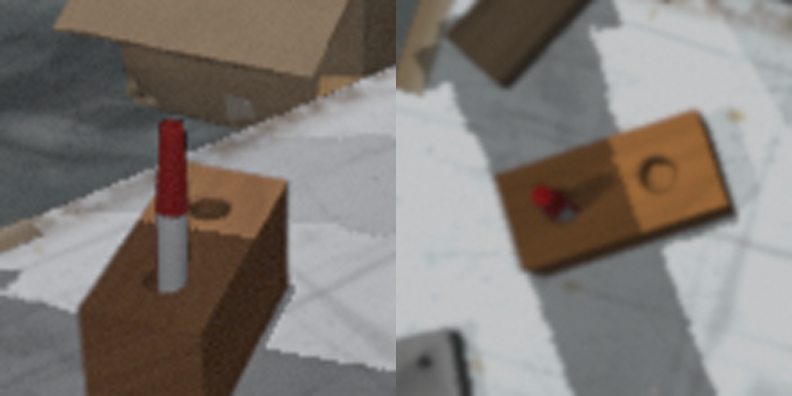

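The pen stands upright in bore a. Its top is at scene (208,214) and full depth predicts row 215. The gripper is well clear, so I'm handing in.

```bash
python3 -c "
from station import bot
print(bot.hand_in())"
```

```text
the job is handed in; nothing more can be done
None
```

The marker is handed in standing upright at the bottom of bore a, the clear one (bore b's stub stopped it about 20 mm down), about 20 s in; the arm kept clear of the jar and the loose block, though I took no final picture of the jar.

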